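# Hold the ticket clip gaping over the next batch card

## Task

The steel spring clip is pinched on the top edge of the finished batch's card. Squeeze its handles to take it off and move it to the tall, narrow card of the next batch: lower it upright over the middle of that card's top edge, squeezed fully open, with the edge well inside the mouth and both jaws clear of the card, so that a colleague can slip the new ticket in beside it. Finish while holding the clip open there: do not let it close or let go. Do not knock the cards or the other things about, and do not drop the clip.

Things in the scene. Friction and masses are not known exactly. Their poses are not given: they have to be found in the camera images.
- clip_pin (a point): Centre of the pin of the spring clip: two bent steel halves 36 mm wide (y), 90 mm tall, 80 g, hinged on a pin with a coil spring. At the start it stands jaws down, pushed home on the finished batch's low card: the edge, 6 mm below this point, bears on the coil, so squeezing cannot push it lower. z: up, toward the handles; x: the line along which handles and jaws close; y: along the pin. Alike after half a turn about z.
- clip_mouth (a point): Point in the clip's mouth midway between the jaws, 20 mm below the pin; axes as clip_pin. Jaw tips are 41 mm below the pin (35 when open), rubber-lined pads 24 to 38 mm below it; the pin's coil (6 mm radius) closes the mouth at the top. Fully open, the mouth is 32 mm wide at the pads' lower ends and 21 mm at its narrowest, 22 mm below the pin.
- clip_handles (a point): Midway between the clip's handles, 34 mm above the pin, where to squeeze along x from above; axes as clip_pin. Handles: flat strips 36 mm wide (y) leaning outward, closed 26 mm over the outer faces 10 mm above the pin, 57 mm at the top ends 48 mm above it; squeezed to the stop, parallel and 15 mm over all. Force on each: 5 N to begin, 10 N to hold open; 40 N does no harm.
- clip_half_a (a joint): Opening angle of each clip half (both move alike): 0 rad pinched on a 3 mm card, 0.40 rad fully open at the stop. A spring closes it.
- old_card_edge (a point): Laminated rigid card, 3 mm thick, standing upright in a slot of a loose steel block 80 x 130 x 22 mm (1.6 kg); the finished batch's wide, low card, 125 mm wide (the clip starts on the middle of its edge). The point is the middle of the card's top edge, 105 mm above the worktop. x axis: through the card's faces; y axis: along the top edge; z up.
- tall_card_edge (a point): Laminated rigid card, 3 mm thick, standing upright in a slot of a loose steel block 80 x 130 x 22 mm (1.6 kg); the next batch's tall, narrow card, 88 mm wide, the only tall one. The point is the middle of the card's top edge, 165 mm above the worktop. x axis: through the card's faces; y axis: along the top edge; z up.
- other_card_edge (a point): Laminated rigid card, 3 mm thick, standing upright in a slot of a loose steel block 80 x 130 x 22 mm (1.6 kg); another wide, low card, 125 mm wide, with no clip on it, to be left alone. The point is the middle of the card's top edge, 105 mm above the worktop. x axis: through the card's faces; y axis: along the top edge; z up.
- portion_cup: Bystander: filled paper portion cup, 58 mm across, 46 mm tall, origin under its centre.
- ring_cutter: Bystander: open steel ring cutter, 55 mm across, 31 mm tall, origin under its centre.
- cup_stack: Bystander: stack of empty paper cups, 60 mm across, 86 mm tall, origin under its centre.
There are look-alikes about, which are no part of the job. Leave any yellow look-alike of the part that bears clip_pin alone.

How it is judged:
By the outcome, as a careful person would: the job done as asked, in the order asked, and still so for the second after the job is handed in, while the arm keeps its last pose, push and grip.
It also fails if it takes over 40 s, if anything falls off the work surface, if the arm or the gripper's body presses on something with over 40 N, if the wrist force passes 120 N, or if a joint passes its speed limit or range.

## Robot

A 6-joint arm with a two-finger parallel gripper is mounted at the origin on a cart in front of the work surface, level with it; the furniture and walls round the work are solid. World frame = base frame: x ahead of the robot, y to its left, z up, the work surface at z = 0. Lengths are in mm, angles in degrees, forces in N, time in s.
With the tool pointing down it reaches from about 350 to 850 mm from the base axis. Payload 8.1 kg.
Tool frame: the origin (TCP) lies between the finger pads; the fingertips stand 8 mm ahead of it and the grasp point (between the pads) lies 11 mm behind it (r.tip_extent is the distance from the TCP to the fingertips, in mm); z points along the fingers, y is the direction in which the jaws open and shut (so a half turn about z gives the same grasp; the last joint's range is limited). The gripper opens to 85 mm and grips with 20 to 120 N. Pads are 22 mm wide; open, the fingers measure 114 mm over their backs; the gripper's body (76 mm by 85 mm) begins 54 mm behind the grasp point. The pads swing forward as they close: fully open they stand 13 mm farther back than shut.
Start: joints at [70.795, 7.471, 85.268, -0, 87.261, -4.893], TCP at [148.304, 581.387, 239.292] pointing down, gripper open.
Joint ranges: [-169.43, 169.43], [-51.17, 129.36], [1.28, 143.12], [-76.62, 256.62], [0, 156.53], [-152.29, 152.29]. Speed limits (degrees/s): [136.94, 136.94, 159.86, 180, 180, 180].

## Interface

Orientations are given as [roll, pitch, yaw] about the fixed x, y, z axes, in that order (R = Rz(yaw) Ry(pitch) Rx(roll)).
In Python, from bench import sensors, viewer, hand_in, r gives the robot as it stands. The module is installed in compiled form; this text tells all that it offers.
- The arm moves only by the tool move_arm, never from a script. Its argument "rows" is a list that holds one entry, the list of rows, each a list of 6 numbers: the shift along the tool's x, y, z in m, then the turn, a rotation vector about the tool's x, y, z in degrees. In form: [[[tx, ty, tz, rx, ry, rz], ...]]. A call has 1 to 20 rows; each row is the pose to reach, as a shift and turn from the pose commanded when the call began, along the tool's axes at that moment; what a row does not reach only later rows make up. A row lasts 1/10 s, in which the tool goes at most 50 mm and 8.59 degrees, less where a joint would pass 70% of its speed; a pose out of reach is approached as far as the arm can. A call with a gripper value outside its range is refused whole. "grip" is the opening, from 0 (shut) to 1 (fully open), set as the call begins (left out, the last holds). The fingers move at their own pace and stop on an object; "newtons" is the grip in N (left out, the last holds). Time passes only in rows, so rows that repeat a pose let the fingers close. It gives the time, the measured TCP pose, the force and the opening at its end, in the units of the state.
- sensors.sense(): the state, without advancing time (a new reading comes with each control period).
- viewer.snapshot(name): name is "side" or "top" or "wrist"; returns a dict with "color" (480x640x3 uint8, red, green, blue), "camera_matrix" (3x3 intrinsics, pixels), "R" (3x3) and "t" (3): a world point X has camera coordinates R X + t. Camera axes: x right, y down, z forward; pixel columns grow to the right and rows downward; lengths in mm; the calibration is good to about 2 mm. A picture is of the moment at which its call begins. There is no depth.
- hand_in(): hands the job in, once; it reports no verdict.
The state is a dict: "time": time; "joint_pos": joint angles; "qd": joint speeds; "joint_efforts": joint torques, N m; "tool_pos": TCP position; "tcp_rot": TCP orientation; "ft_force": force on the tool from outside, world axes, zero at the start; "wrist_torque": the same for the moment, N m; "finger_gap": finger opening in mm.
Only numpy, scipy, OpenCV 4.12 (cv2) and the standard library are available. Lean on these libraries where they do the work, as an engineer would, in place of code of your own. Each camera call takes 0.05 s, during which the arm holds its last target.

## Working session

There is one attempt and no reset: what is moved stays moved. The work goes in short steps, Python scripts to look and compute and a tool call to move; the robot and the scene stay as the last step left them, time stands still between calls to the robot, and variables do not carry over. Pictures are saved under pics/ and viewed, and the job is handed in when it is done.

Besides the shell and the picture viewer there is one more tool, called in YAML: its name, and indented under it one key for each argument. move_arm: Moves the arm, as the interface text tells. Its arguments: {"type":"object","properties":{"rows":{"type":"array","items":{"type":"array","items":{"type":"array","items":{"type":"number"}}}},"grip":{"type":"number"},"newtons":{"type":"number"}},"required":["rows"]}

```bash
mkdir -p pics
python3 - <<'E'
from bench import sensors, viewer, r
import cv2,json,numpy as np
print(sensors.sense(), r.tip_extent)
d={}
for n in ("side","top","wrist"):
    s=viewer.snapshot(n); cv2.imwrite(f"pics/{n}0.png",s["color"][:,:,::-1])
    print(n,np.round(s["camera_matrix"],1).tolist(),np.round(s["R"],4).tolist(),np.round(s["t"],1).tolist())
E
```

```text
{'time': 0.0, 'joint_pos': array([ 7.07969311e+01,  7.51513987e+00,  8.53297585e+01, -5.53702204e-04,
        8.72620501e+01, -4.89283602e+00]), 'qd': array([ 0.12134978, -0.0390852 ,  0.03602355,  0.04744911, -0.05906049,
        0.0156459 ]), 'joint_efforts': array([-2.43262721e-04, -5.69397354e+01, -5.00547874e+01, -3.47461182e-04,
        1.45920928e-02, -9.57795123e-06]), 'tool_pos': array([148.10398877, 580.87517844, 238.23950139]), 'tcp_rot': array([-1.79893394e+02, -8.57087359e-03,  1.65689786e+02]), 'ft_force': array([-0.07443034, -0.24302838,  0.58984628]), 'wrist_torque': array([ 0.01079709, -0.02115148, -0.03460721]), 'finger_gap': 85.15243864707955} 8.0
side [[595.0, 0.0, 321.0], [0.0, 595.0, 236.3], [0.0, 0.0, 1.0]] [[-0.94, -0.341, -0.0147], [-0.1898, 0.5581, -0.8078], [0.2836, -0.7565, -0.5893]] [598.3, 207.3, 1003.3]
top [[469.6, 0.0, 310.2], [0.0, 469.6, 241.5], [0.0, 0.0, 1.0]] [[-0.0144, -0.9999, -0.0005], [-0.9918, 0.0144, -0.1268], [0.1268, -0.0013, -0.9919]] [-13.4, 635.2, 1168.2]
wrist [[384.4, 0.0, 322.1], [0.0, 384.4, 243.4], [0.0, 0.0, 1.0]] [[0.2463, 0.9692, -0.0012], [0.9201, -0.2334, 0.3147], [0.3047, -0.0786, -0.9492]] [-598.8, -41.6, 381.0]
```

View pics/side0.png

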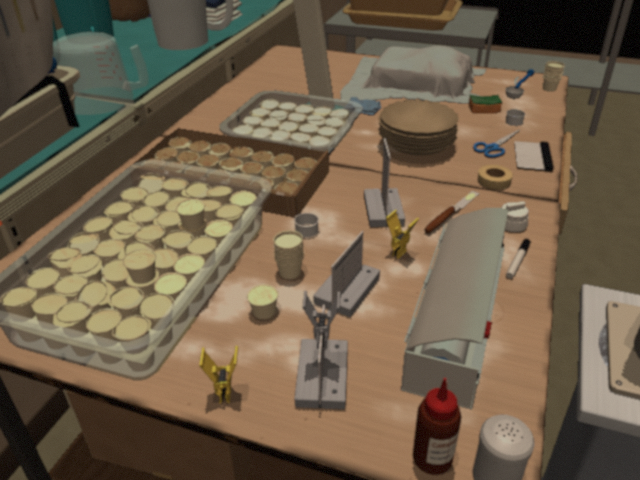

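View pics/top0.png

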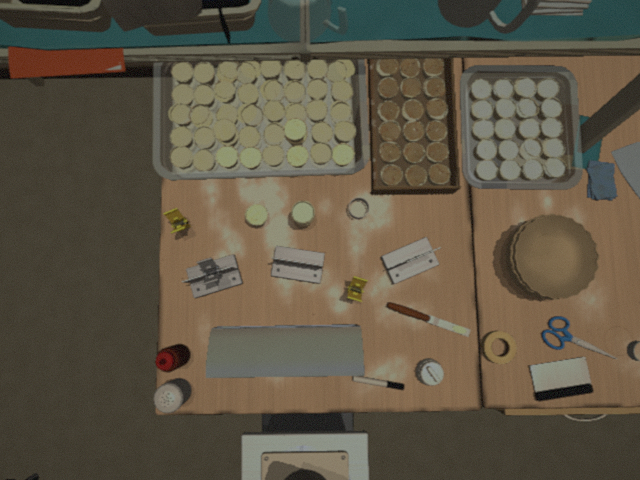

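View pics/wrist0.png

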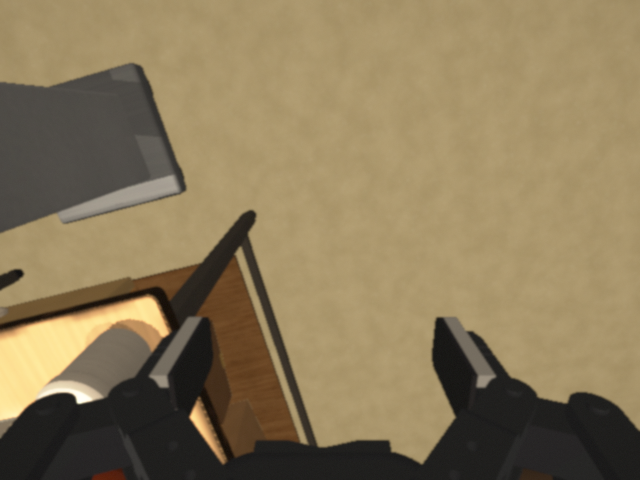

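Run:
```python
import cv2
s=cv2.imread("pics/side0.png");t=cv2.imread("pics/top0.png")
cv2.imwrite("pics/s_clip.png",cv2.resize(s[260:420,240:400],None,fx=3.7,fy=3.7,interpolation=cv2.INTER_CUBIC))
cv2.imwrite("pics/s_tall.png",cv2.resize(s[120:260,320:480],None,fx=4,fy=4,interpolation=cv2.INTER_CUBIC))
cv2.imwrite("pics/t_all.png",cv2.resize(t[230:310,170:270],None,fx=7,fy=7,interpolation=cv2.INTER_CUBIC))
cv2.imwrite("pics/t_tall.png",cv2.resize(t[225:305,365:465],None,fx=7,fy=7,interpolation=cv2.INTER_CUBIC))
```

```text
(no output)
```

View pics/s_clip.png

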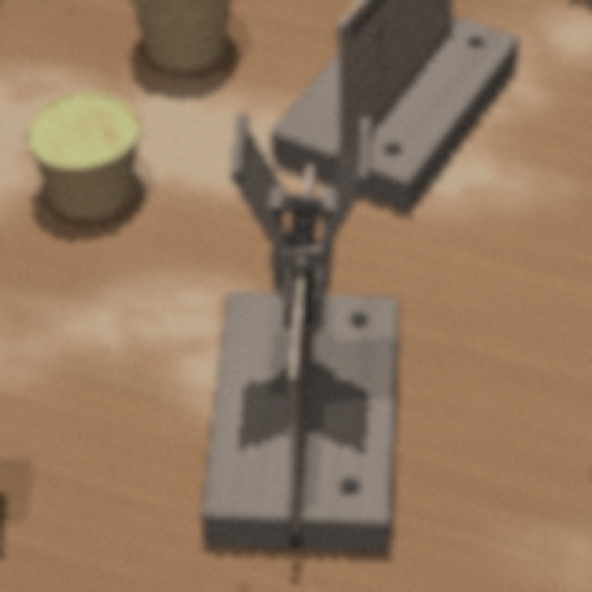

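View pics/s_tall.png

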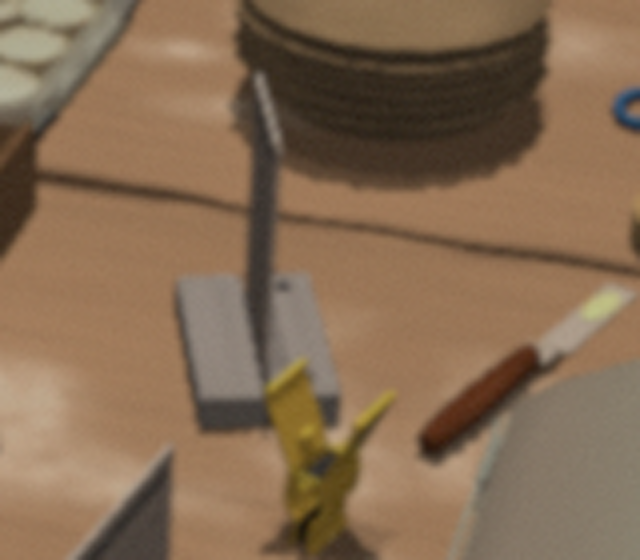

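View pics/t_all.png

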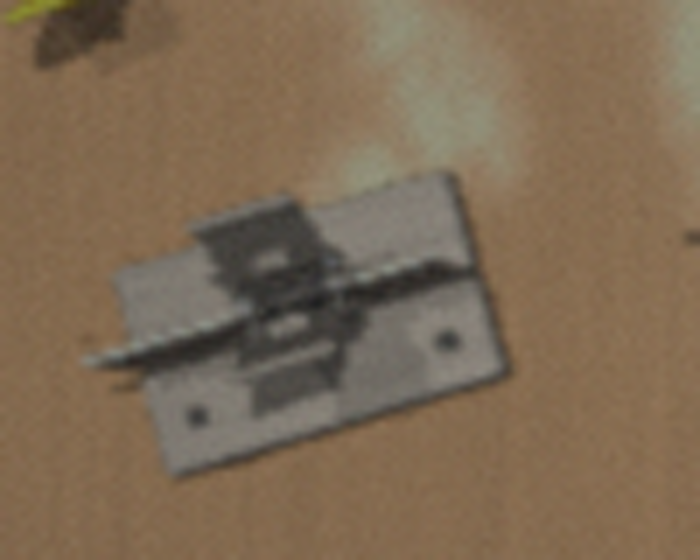

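View pics/t_tall.png

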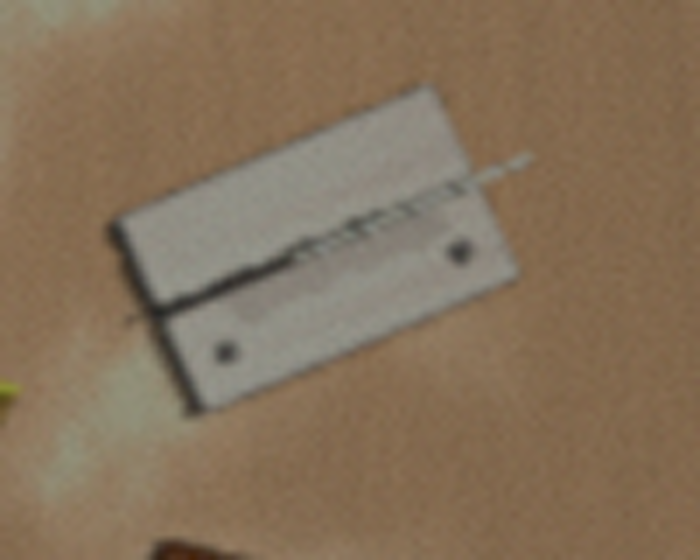

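```bash
cat > h.py <<'E'
import numpy as np
C={"side":([[595.0,0,321.0],[0,595,236.3],[0,0,1]],[[-0.94,-0.341,-0.0147],[-0.1898,0.5581,-0.8078],[0.2836,-0.7565,-0.5893]],[598.3,207.3,1003.3]),
"top":([[469.6,0,310.2],[0,469.6,241.5],[0,0,1]],[[-0.0144,-0.9999,-0.0005],[-0.9918,0.0144,-0.1268],[0.1268,-0.0013,-0.9919]],[-13.4,635.2,1168.2])}
C={k:tuple(np.array(a,float) for a in v) for k,v in C.items()}
def atz(c,uv,z):
    K,R,t=c if not isinstance(c,str) else C[c]
    o=-R.T@t; d=R.T@np.linalg.solve(K,[uv[0],uv[1],1]); return o+d*(z-o[2])/d[2]
def proj(c,X):
    K,R,t=c if not isinstance(c,str) else C[c]
    p=K@(R@np.array(X,float)+t); return p[:2]/p[2]
E
python3 - <<'E'
from h import *
np.set_printoptions(precision=1,suppress=True)
f=lambda u,ox,oy,s=7:((u[0]+.5)/s-.5+ox,(u[1]+.5)/s-.5+oy)
for nm,o,cs,ed,z in (("old",(170,230),[(118,268),(448,172),(508,372),(175,475)],[(88,358),(465,268)],105),
                ("tall",(365,225),[(122,222),(430,85),(517,268),(203,408)],[(290,250),(530,155)],165)):
    P=np.array([atz("top",f(c,*o),22) for c in cs]); print(nm,P[:,:2].tolist(),P.mean(0))
    print([np.linalg.norm(P[i]-P[i-1]) for i in range(4)])
    for i,j in ((0,1),(3,2)): d=P[i]-P[j]; print("ang edge",np.degrees(np.arctan2(d[1],d[0])))
    E=np.array([atz("top",f(c,*o),z) for c in ed]); d=E[0]-E[1];print("edge",E,E.mean(0),np.linalg.norm(d),np.degrees(np.arctan2(d[1],d[0])))
# side: old clip/card & tall edge
s=lambda u,ox,oy,k:((u[0]+.5)/k-.5+ox,(u[1]+.5)/k-.5+oy)
print("tall side",atz("side",s((260,75),320,120,4),165),atz("side",s((278,153),320,120,4),165))
print("old near/handles side", atz("side",s((241,118),240,260,3.7),159),atz("side",s((366,122),240,260,3.7),159))
E
```

```text
old [[572.9813663964194, 299.5340747044741], [606.9752881925459, 177.42173296433268], [532.4536343743559, 154.80605750324727], [496.44890545431775, 277.1242362483268]] [552.2 227.2  22. ]
[np.float64(79.74596188826699), np.float64(126.75571278779609), np.float64(77.8777610384331), np.float64(127.507165901053)]
ang edge 105.55626457799637
ang edge 106.40195325715185
edge [[535.9 287.4 105. ]
 [565.  157.8 105. ]] [550.5 222.6 105. ] 132.84175571562122 102.67285320814739
tall [[595.7884350056545, -208.91267775510352], [645.5208371859368, -325.7535632854556], [576.5360318430666, -354.9001674938313], [526.4428153963947, -236.47540891792744]] [ 586.1 -281.5   22. ]
[np.float64(74.62251073333205), np.float64(126.98466190110592), np.float64(74.88943787393121), np.float64(128.58364506318145)]
ang edge 113.05664689744926
ang edge 112.92817477722224
edge [[ 572.4 -241.6  165. ]
 [ 602.6 -321.8  165. ]] [ 587.5 -281.7  165. ] 85.69224002289427 110.62807911446399
tall side [ 599.2 -316.8  165. ] [ 567.1 -233.4  165. ]
old near/handles side [584.5 209.9 159. ] [534.5 195.4 159. ]
```

```bash
cat >> h.py <<'E'
from scipy.spatial.transform import Rotation as Ro
def toolT(pos,rpy): return Ro.from_euler('xyz',rpy,degrees=True).as_matrix(),np.array(pos,float)
def delta(p0,r0,p1,r1):
    A,a=toolT(p0,r0);B,b=toolT(p1,r1)
    return np.round(A.T@(b-a)/1000,4),np.round(Ro.from_matrix(A.T@B).as_rotvec(degrees=True),2)
E
python3 - <<'E'
from h import *
Rw=np.array([[0.2463,0.9692,-0.0012],[0.9201,-0.2334,0.3147],[0.3047,-0.0786,-0.9492]]);t=np.array([-598.8,-41.6,381.0])
K=np.array([[384.4,0,322.1],[0,384.4,243.4],[0,0,1]])
A,a=toolT([148.1,580.9,238.24],[-179.89,0,165.69])
print(A.T@(-Rw.T@t-a))
for dz in (0,100,150,200,250): print(dz,proj((K,Rw,t),a+A@[0,0,dz]))
print(delta([148.3,581.39,239.29],[180,0,165.69],[552,224,330],[180,0,105.5]))
E
```

```text
[  80.86437737   -0.56303331 -135.77732928]
0 [323.09486746 328.23275656]
100 [322.60497852 247.39235419]
150 [322.47757373 226.3682953 ]
200 [322.38530642 211.14254542]
250 [322.31540209 199.60708585]
(array([-0.4795, -0.2465, -0.0907]), array([-0.  , -0.  , 60.19]))
```

move_arm:
  rows:
    - [[-0.02,-0.01,-0.03,0,0,2],[-0.05,-0.026,-0.06,0,0,8],[-0.09,-0.046,-0.06,0,0,14],[-0.13,-0.067,-0.06,0,0,20],[-0.17,-0.087,-0.06,0,0,26],[-0.21,-0.108,-0.06,0,0,32],[-0.25,-0.129,-0.06,0,0,38],[-0.29,-0.149,-0.06,0,0,44],[-0.33,-0.17,-0.06,0,0,49],[-0.37,-0.19,-0.06,0,0,53],[-0.41,-0.211,-0.06,0,0,56],[-0.44,-0.226,-0.06,0,0,58],[-0.46,-0.237,-0.06,0,0,60],[-0.475,-0.244,-0.06,0,0,60.2],[-0.4795,-0.2465,-0.06,0,0,60.2],[-0.4795,-0.2465,-0.06,0,0,60.2],[-0.4795,-0.2465,-0.06,0,0,60.2]]
  grip: 1

```text
time: 1.85
tool_pos: [551.3, 224.9, 299.3]
tcp_rot: [-180.0, -0.0, 105.6]
ft_force: [0.4, 0.6, 1.1]
finger_gap: 85.2
```

Run:
```python
from bench import sensors, viewer
import cv2,pickle
s=viewer.snapshot("wrist"); st=sensors.sense(); pickle.dump((s,st),open("w1.pkl","wb"))
cv2.imwrite("pics/w1.png",s["color"][:,:,::-1]); print(st["tool_pos"],st["tcp_rot"],st["time"],st["ft_force"])
```

```text
[551.28696474 225.01249625 299.41592582] [-1.79998337e+02 -1.97475693e-02  1.05583548e+02] 1.9 [-0.86551998  0.80783235  0.25111557]
```

View pics/w1.png

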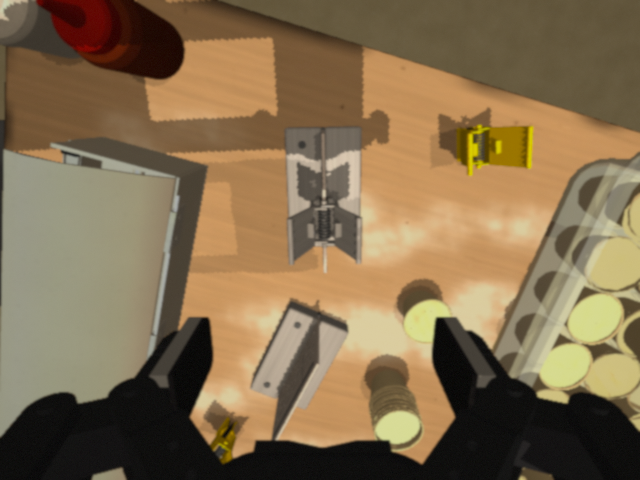

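Run:
```python
import cv2,pickle
s,_=pickle.load(open("w1.pkl","rb"))
cv2.imwrite("pics/w1z.png",cv2.resize(s["color"][115:285,260:390,::-1],None,fx=3.5,fy=3.5,interpolation=cv2.INTER_CUBIC).copy())
```

```text
(no output)
```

View pics/w1z.png

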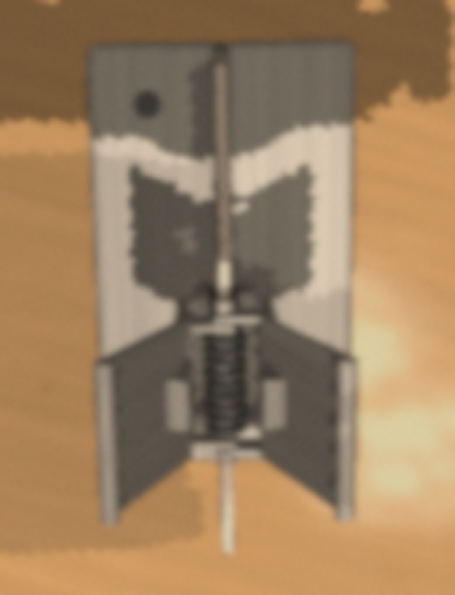

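Run:
```python
from h import *; import pickle
np.set_printoptions(precision=1,suppress=True)
s,st=pickle.load(open("w1.pkl","rb")); c=(s["camera_matrix"],s["R"],s["t"])
f=lambda u:((u[0]+.5)/3.5-.5+260,(u[1]+.5)/3.5-.5+115)
H=np.array([atz(c,f(u),159) for u in [(97,362),(102,522),(355,360),(353,520)]]); print(H,H.mean(0))
print("width",np.linalg.norm((H[0]+H[1]-H[2]-H[3])/2),"len",np.linalg.norm(H[0]-H[1]),np.linalg.norm(H[2]-H[3]))
for d in (H[0]-H[1],H[2]-H[3]): print(np.degrees(np.arctan2(d[1],d[0])))
d=H[0]+H[1]-H[2]-H[3];print("normal",np.degrees(np.arctan2(d[1],d[0])))
E=np.array([atz(c,f(u),105) for u in [(221,48),(229,551)]]); d=E[0]-E[1]
print(E,E.mean(0),np.linalg.norm(d),np.degrees(np.arctan2(d[1],d[0])))
```

```text
[[524.  226.4 159. ]
 [533.9 191.4 159. ]
 [576.4 241.5 159. ]
 [586.9 206.8 159. ]] [555.3 216.5 159. ]
width 54.87685905081276 len 36.28666160792648 36.253819615254365
105.73448408750457
106.75641750261161
normal -163.89154969173376
[[532.6 293.2 105. ]
 [569.1 170.8 105. ]] [550.8 232.  105. ] 127.7457375495141 106.60843351658785
```

Run:
```python
from h import *; import pickle
np.set_printoptions(precision=1,suppress=True)
s,st=pickle.load(open("w1.pkl","rb")); c=(s["camera_matrix"],s["R"],s["t"])
A,a=toolT(st["tool_pos"],st["tcp_rot"])
print("cam in tool",A.T@(-c[1].T@c[2]-a))
print(atz("side",(297/3.7+240,372/3.7+260),105))
n=np.radians(16);ax=np.array([np.cos(n),np.sin(n),0]);ay=np.array([-np.sin(n),np.cos(n),0])
for cen in ([555.3,216.5],[551.3,231]):
    p=np.array(cen+[0])
    for nm,cc,g in (("w",c,lambda q:((q-[260,115])*3.5)),("side","side",lambda q:(q-[240,260])*3.7),("top","top",lambda q:(q-[170,230])*7)):
        print(cen,nm,"edge",[g(proj(cc,p+ay*k*62.5+[0,0,105])) for k in (1,-1)],"htops",[g(proj(cc,p+ax*i*28.5+ay*j*18+[0,0,159])) for i in (1,-1) for j in (1,-1)],"pin ends",[g(proj(cc,p+ay*j*18+[0,0,111])) for j in (1,-1)])
```

```text
cam in tool [  80.4   -0.1 -135.5]
[531.5 288.3 105. ]
[555.3, 216.5] w edge [array([223. , 123.1]), array([225.5, 600.7])] htops [array([359.8, 359.6]), array([355.5, 518.5]), array([ 90.3, 361.2]), array([ 96.2, 520. ])] pin ends [array([224.1, 311.2]), array([224.8, 450.4])]
[555.3, 216.5] side edge [array([291.4, 347. ]), array([311.4, 138.2])] htops [array([226.7, 169.6]), array([235. , 110.7]), array([367.6, 174.7]), array([371.4, 115.4])] pin ends [array([298.8, 257.2]), array([304.6, 197.3])]
[555.3, 216.5] top edge [array([116.7, 348.3]), array([466.2, 243.4])] htops [array([182.1, 218.6]), array([287.5, 187.1]), array([227.4, 384.8]), array([333.4, 352.9])] pin ends [array([237.5, 309.8]), array([338.7, 279.5])]
[551.3, 231] w edge [array([223.4,  57.7]), array([225.8, 548.8])] htops [array([362.5, 289.4]), array([358. , 453.6]), array([ 88.4, 291.1]), array([ 94.5, 455.2])] pin ends [array([224.4, 250.1]), array([225.1, 393.4])]
[551.3, 231] side edge [array([288.3, 375.4]), array([308.9, 161. ])] htops [array([222.8, 195.3]), array([231.2, 134.8]), array([365.5, 200.6]), array([369.4, 139.7])] pin ends [array([295.9, 283.3]), array([301.8, 221.8])]
[551.3, 231] top edge [array([ 74.3, 360.5]), array([424.2, 255.5])] htops [array([137.9, 231.4]), array([243.4, 199.8]), array([182.9, 397.7]), array([289. , 365.7])] pin ends [array([195.1, 322.1]), array([296.4, 291.7])]
```

Run:
```python
from bench import sensors
from h import *
st=sensors.sense(); print(st["tool_pos"],st["tcp_rot"])
print(delta(st["tool_pos"],st["tcp_rot"],[555.3,216.5,134],[180,0,106.3]))
```

```text
[551.28696474 225.01249625 299.41592582] [-1.79998337e+02 -1.97475693e-02  1.05583548e+02]
(array([-0.0093,  0.0016,  0.1654]), array([-0.  , -0.02, -0.72]))
```

move_arm:
  rows:
    - [[-0.004,0.0008,0.01,0,0,-0.3],[-0.009,0.0016,0.035,0,0,-0.7],[-0.0093,0.0016,0.065,0,0,-0.7],[-0.0093,0.0016,0.095,0,0,-0.7],[-0.0093,0.0016,0.12,0,0,-0.7],[-0.0093,0.0016,0.14,0,0,-0.7],[-0.0093,0.0016,0.155,0,0,-0.7],[-0.0093,0.0016,0.163,0,0,-0.7],[-0.0093,0.0016,0.165,0,0,-0.7],[-0.0093,0.0016,0.165,0,0,-0.7],[-0.0093,0.0016,0.165,0,0,-0.7]]
  grip: 0.78
  newtons: 30

```text
time: 3.0
tool_pos: [556.8, 215.7, 135.6]
tcp_rot: [179.9, -0.0, 106.2]
ft_force: [-0.0, 0.3, -0.4]
finger_gap: 66.6
```

Run:
```python
from bench import sensors, viewer
import cv2,pickle
s=viewer.snapshot("wrist"); st=sensors.sense(); pickle.dump((s,st),open("w2.pkl","wb"))
cv2.imwrite("pics/w2.png",s["color"][:,:,::-1]); print(st["tool_pos"],st["tcp_rot"],st["time"],st["ft_force"],st["finger_gap"])
```

```text
[556.86286215 215.68895168 135.65675714] [1.79874726e+02 1.20667986e-03 1.06187236e+02] 3.05 [-0.14523891  0.18013853 -0.51665783] 67.0152100353749
```

View pics/w2.png

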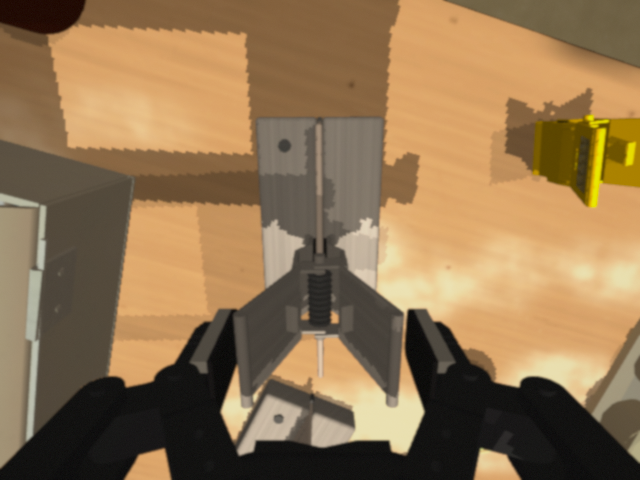

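Run:
```python
from h import *; import pickle
np.set_printoptions(precision=1,suppress=True)
s,st=pickle.load(open("w2.pkl","rb")); c=(s["camera_matrix"],s["R"],s["t"])
H=np.array([atz(c,u,159) for u in [(237,311),(243,405),(402,311),(396,404)]]); print(H,H.mean(0))
A,a=toolT(st["tool_pos"],st["tcp_rot"]); print(A.T@(H.mean(0)-a), np.linalg.norm(H[0]-H[1]),np.linalg.norm(H[0]-H[2]))
for y in (-33,33): print(proj(c,a+A@[0,y,0]),proj(c,a+A@[0,y,-11]))
```

```text
[[524.4 227.1 159. ]
 [534.4 190.9 159. ]
 [576.2 242.1 159. ]
 [586.8 206.5 159. ]] [555.4 216.7 159. ]
[  1.3  -1.  -23.3] 37.60064646579557 53.931495947765974
[240.2 327.5] [234.2 342.9]
[404.8 327.7] [410.8 343.1]
```

move_arm:
  rows:
    - [[0.001,-0.001,0.0015,0,0,0],[0.001,-0.001,0.0015,0,0,0],[0.001,-0.001,0.0015,0,0,0],[0.001,-0.001,0.0015,0,0,0]]
  grip: 0.5
  newtons: 30

```text
time: 3.45
tool_pos: [556.0, 216.5, 134.8]
tcp_rot: [179.8, -0.0, 106.2]
ft_force: [0.1, -0.7, 7.7]
finger_gap: 42.9
```

Run:
```python
from bench import sensors, viewer
import cv2,pickle
s=viewer.snapshot("wrist"); st=sensors.sense()
cv2.imwrite("pics/w3.png",s["color"][:,:,::-1]); print(st["tool_pos"],st["tcp_rot"],st["time"],st["ft_force"],st["finger_gap"])
```

```text
[555.9433203  216.55526188 134.77834697] [ 1.79808773e+02 -1.27853381e-03  1.06189985e+02] 3.5 [ 0.26744802 -0.4858726   7.27176166] 42.771646877260146
```

View pics/w3.png

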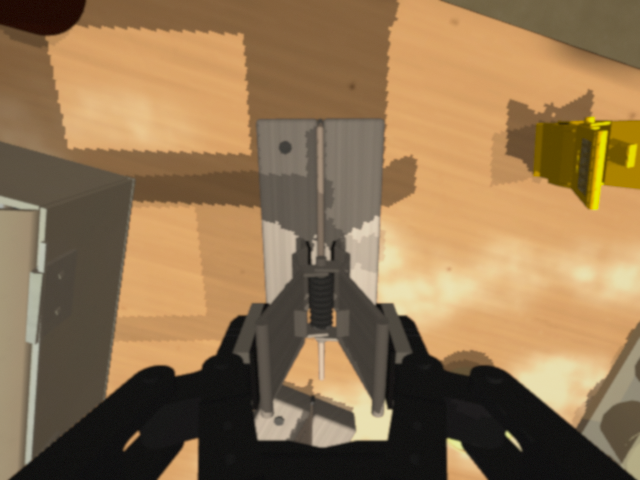

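Squeezing evenly (handles at cols 257 and 387, card still at 320). Continue to the stop.

move_arm:
  rows:
    - [[0,0,0,0,0,0],[0,0,0,0,0,0],[0,0,0,0,0,0],[0,0,0,0,0,0]]
  grip: 0.28

```text
time: 3.9
tool_pos: [556.6, 216.7, 135.6]
tcp_rot: [179.7, -0.0, 106.2]
ft_force: [0.0, 1.1, 9.6]
finger_gap: 23.9
```

move_arm:
  rows:
    - [[0,0,0,0,0,0],[0,0,0,0,0,0],[0,0,0,0,0,0],[0,0,0,0,0,0],[0,0,0,0,0,0],[0,0,0,0,0,0]]
  grip: 0
  newtons: 35

```text
time: 4.5
tool_pos: [556.5, 216.7, 135.9]
tcp_rot: [179.7, -0.0, 106.2]
ft_force: [-1.2, -0.6, 12.4]
finger_gap: 13.8
```

Run:
```python
from bench import sensors, viewer
import cv2,numpy as np
s=viewer.snapshot("wrist");q=viewer.snapshot("side"); st=sensors.sense()
cv2.imwrite("pics/w4.png",s["color"][:,:,::-1]);cv2.imwrite("pics/s4.png",cv2.resize(q["color"][220:420,220:420,::-1],None,fx=3,fy=3,interpolation=cv2.INTER_CUBIC)); print(st["tool_pos"],st["tcp_rot"],st["time"],st["ft_force"],st["finger_gap"])
```

```text
[556.49405307 216.70917649 135.88549986] [1.79722727e+02 2.06578485e-04 1.06190683e+02] 4.6 [-2.08206584 -1.5324263  11.9058833 ] 14.258784888530718
```

View pics/w4.png

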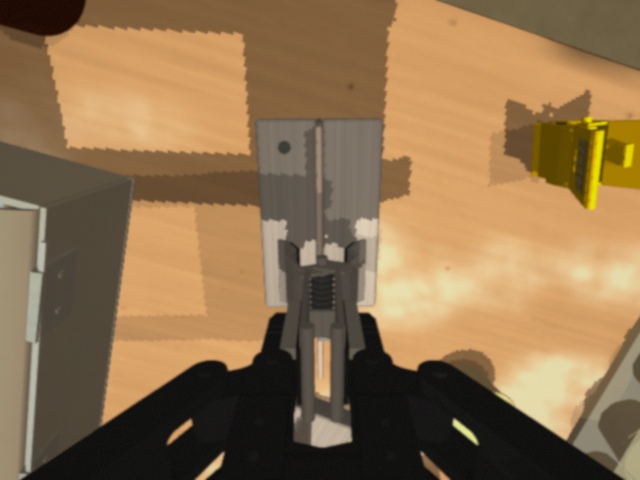

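View pics/s4.png

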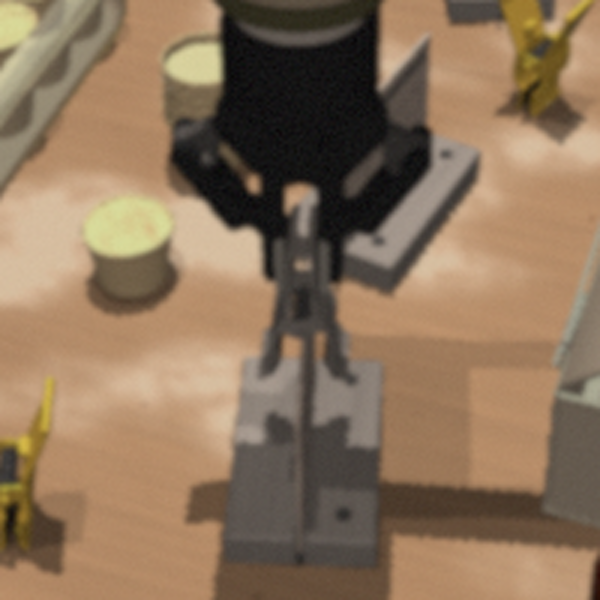

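move_arm:
  rows:
    - [[0,0,-0.002,0,0,0],[0,0,-0.006,0,0,0],[0,0,-0.014,0,0,0],[0,0,-0.026,0,0,0],[0,0,-0.04,0,0,0],[0,0,-0.056,0,0,0],[0,0,-0.075,0,0,0],[0,0,-0.095,0,0,0],[0,0,-0.112,0,0,0],[0,0,-0.125,0,0,0],[0,0,-0.13,0,0,0],[0,0,-0.13,0,0,0],[0,0,-0.13,0,0,0]]

```text
time: 5.9
tool_pos: [554.5, 216.0, 262.0]
tcp_rot: [-179.9, 0.0, 106.2]
ft_force: [-0.2, -0.2, -1.1]
finger_gap: 14.2
```

Run:
```python
from bench import sensors, viewer
import cv2,numpy as np,pickle
from h import *
s=viewer.snapshot("wrist");q=viewer.snapshot("side"); st=sensors.sense();pickle.dump((s,q,st),open("w5.pkl","wb"))
cv2.imwrite("pics/w5.png",s["color"][:,:,::-1]);cv2.imwrite("pics/s5.png",q["color"][:,:,::-1]); print(st["tool_pos"],st["tcp_rot"],st["time"],st["ft_force"],st["finger_gap"])
print(delta(st["tool_pos"],st["tcp_rot"],[585,-279,280],[180,0,112.9]))
```

```text
[554.22206004 215.97696957 261.47239247] [-1.79880199e+02 -2.52640310e-04  1.06188613e+02] 6.0 [ 0.14868947 -0.35854477 -0.77534237] 13.724941488020834
(array([-0.4839, -0.1085, -0.0183]), array([-0.12, -0.01, -6.71]))
```

View pics/w5.png

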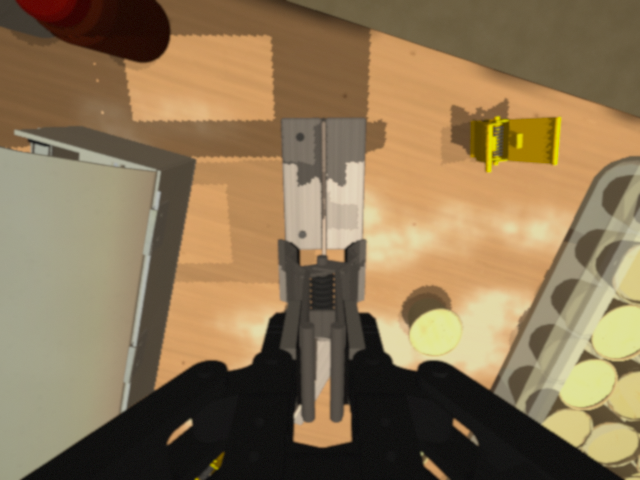

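View pics/s5.png

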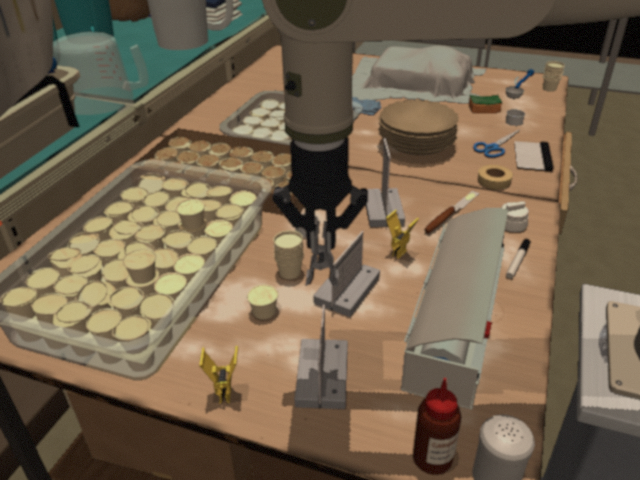

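Run:
```python
from h import *
import pickle
s,q,st=pickle.load(open("w5.pkl","rb"))
print(delta(st["tool_pos"],st["tcp_rot"],[612,-343,290],[180,0,112.9]))
c=(s["camera_matrix"],s["R"],s["t"]);A,a=toolT(st["tool_pos"],st["tcp_rot"])
for x in (-18,0,18): print(x,proj(c,a+A@[x,0,25]))
```

```text
(array([-0.5529, -0.1004, -0.0283]), array([-0.12, -0.01, -6.71]))
-18 [321.80383854 332.71158442]
0 [321.83126882 298.72415001]
18 [321.8604991  262.50644384]
```

move_arm:
  rows:
    - [[-0.012,-0.002,-0.006,0,0,-0.3],[-0.04,-0.007,-0.016,0,0,-1],[-0.08,-0.0145,-0.028,0,0,-2],[-0.125,-0.0227,-0.028,0,0,-3],[-0.17,-0.031,-0.028,0,0,-4],[-0.215,-0.039,-0.028,0,0,-5],[-0.26,-0.047,-0.028,0,0,-6],[-0.305,-0.0554,-0.028,0,0,-6.7],[-0.35,-0.0636,-0.028,0,0,-6.7],[-0.395,-0.0717,-0.028,0,0,-6.7],[-0.44,-0.08,-0.028,0,0,-6.7],[-0.48,-0.087,-0.028,0,0,-6.7],[-0.515,-0.0935,-0.028,0,0,-6.7],[-0.538,-0.0977,-0.028,0,0,-6.7],[-0.55,-0.1,-0.028,0,0,-6.7],[-0.553,-0.1004,-0.028,0,0,-6.7],[-0.553,-0.1004,-0.028,0,0,-6.7],[-0.553,-0.1004,-0.028,0,0,-6.7]]

```text
time: 7.8
tool_pos: [612.7, -341.7, 291.1]
tcp_rot: [180.0, -0.0, 113.0]
ft_force: [-0.7, 0.2, -0.2]
finger_gap: 13.9
```

Run:
```python
from bench import sensors, viewer
import cv2,numpy as np,pickle
s=viewer.snapshot("wrist"); st=sensors.sense();pickle.dump((s,st),open("w6.pkl","wb"))
cv2.imwrite("pics/w6.png",s["color"][:,:,::-1]); print(st["tool_pos"],st["tcp_rot"],st["time"],st["ft_force"],st["finger_gap"])
```

```text
[ 612.81616699 -341.56214178  291.17523429] [ 1.79982123e+02 -2.88488556e-04  1.12976348e+02] 7.85 [-1.1198081  -0.27924573 -1.51790106] 14.273478431225152
```

View pics/w6.png

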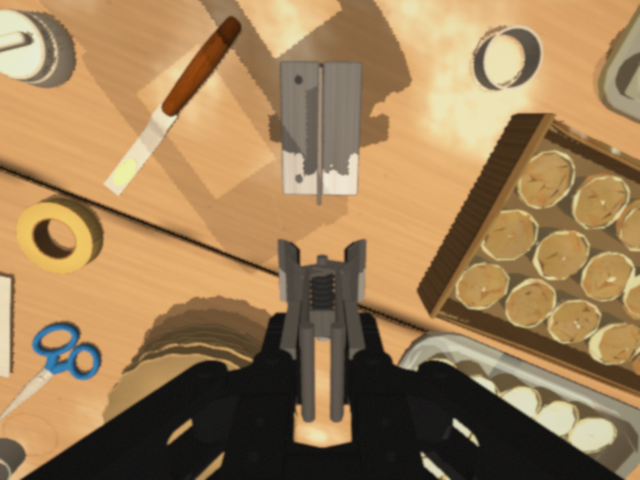

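Run:
```python
import cv2,pickle
s,_=pickle.load(open("w6.pkl","rb"))
cv2.imwrite("pics/w6z.png",cv2.resize(s["color"][45:345,260:380,::-1],None,fx=4,fy=4,interpolation=cv2.INTER_CUBIC)[:660])
cv2.imwrite("pics/w6y.png",cv2.resize(s["color"][225:345,260:380,::-1],None,fx=4,fy=4,interpolation=cv2.INTER_CUBIC))
```

```text
(no output)
```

View pics/w6z.png

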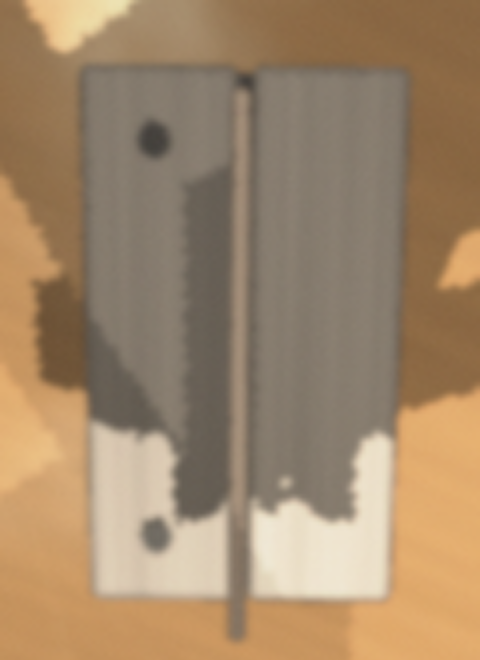

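View pics/w6y.png

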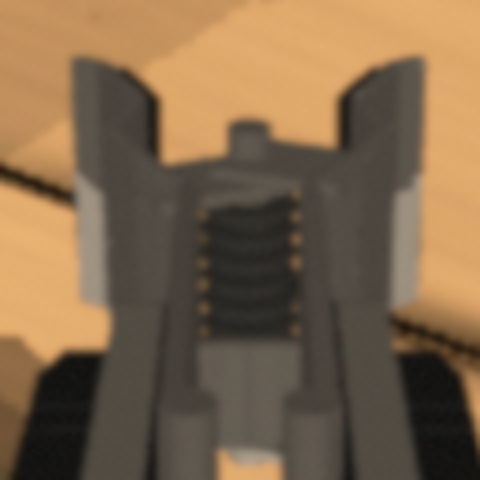

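Run:
```python
from h import *; import pickle
np.set_printoptions(precision=2,suppress=True)
s,st=pickle.load(open("w6.pkl","rb")); c=(s["camera_matrix"],s["R"],s["t"])
f=lambda u:((u[0]+.5)/4-.5+260,(u[1]+.5)/4-.5+45)
E=np.array([atz(c,f(u),165) for u in [(243.5,88),(236.5,638)]]);d=E[0]-E[1]
print(E,E.mean(0),np.linalg.norm(d),np.degrees(np.arctan2(d[1],d[0])))
B=np.array([atz(c,f(u),22) for u in [(82,68),(410,70),(92,597),(388,598)]]);print(B.mean(0),B)
A,a=toolT(st["tool_pos"],st["tcp_rot"])
print("axis at pin",proj(c,a+A@[0,0,25]),"card mid in tool",A.T@(E.mean(0)-a))
# clip pin from coil centre col 322.3,row ~ (275..310)
m=E.mean(0); print(delta(st["tool_pos"],st["tcp_rot"],[m[0],m[1],280],[180,0,np.degrees(np.arctan2(d[1],d[0]))]))
```

```text
[[ 568.79 -241.17  165.  ]
 [ 601.67 -321.96  165.  ]] [ 585.23 -281.56  165.  ] 87.22747948721668 112.14407064723027
[ 585.25 -281.88   22.  ] [[ 524.72 -237.79   22.  ]
 [ 597.28 -207.44   22.  ]
 [ 573.22 -356.41   22.  ]
 [ 645.79 -325.88   22.  ]]
axis at pin [322.73 299.29] card mid in tool [ 66.01  -2.02 126.17]
(array([ 0.07, -0.  ,  0.01]), array([ 0.02, -0.  ,  0.83]))
```

move_arm:
  rows:
    - [[0.006,0,0.001,0,0,0.1],[0.02,-0.001,0.004,0,0,0.3],[0.037,-0.002,0.008,0,0,0.6],[0.052,-0.002,0.011,0,0,0.8],[0.061,-0.002,0.011,0,0,0.8],[0.065,-0.002,0.011,0,0,0.8],[0.066,-0.002,0.011,0,0,0.8],[0.066,-0.002,0.011,0,0,0.8],[0.066,-0.002,0.011,0,0,0.8],[0.066,-0.002,0.011,0,0,0.8]]

```text
time: 8.85
tool_pos: [585.1, -283.4, 279.7]
tcp_rot: [-180.0, 0.0, 112.1]
ft_force: [-0.2, -0.6, -1.3]
finger_gap: 13.9
```

Run:
```python
from bench import sensors, viewer
import cv2,numpy as np,pickle
from h import *
s=viewer.snapshot("wrist");q=viewer.snapshot("side"); st=sensors.sense();pickle.dump((s,q,st),open("w7.pkl","wb"))
a=s["color"][100:340,220:420,::-1];b=cv2.resize(q["color"][100:260,320:450,::-1],None,fx=3,fy=3,interpolation=cv2.INTER_CUBIC)
cv2.imwrite("pics/w7.png",np.hstack([cv2.resize(a,(400,480)),b])); print(st["tool_pos"],st["tcp_rot"],st["time"],st["ft_force"],st["finger_gap"])
print(delta(st["tool_pos"],st["tcp_rot"],[585.2,-281.6,203.5],[180,0,112.2]))
```

```text
[ 585.0099193  -283.27678431  279.67005435] [-1.79992773e+02 -3.53642902e-03  1.12063182e+02] 8.95 [ 0.43659009  0.14797445 -0.4710657 ] 13.869053895884955
(array([0.0015, 0.0008, 0.0762]), array([-0.01, -0.  , -0.14]))
```

View pics/w7.png

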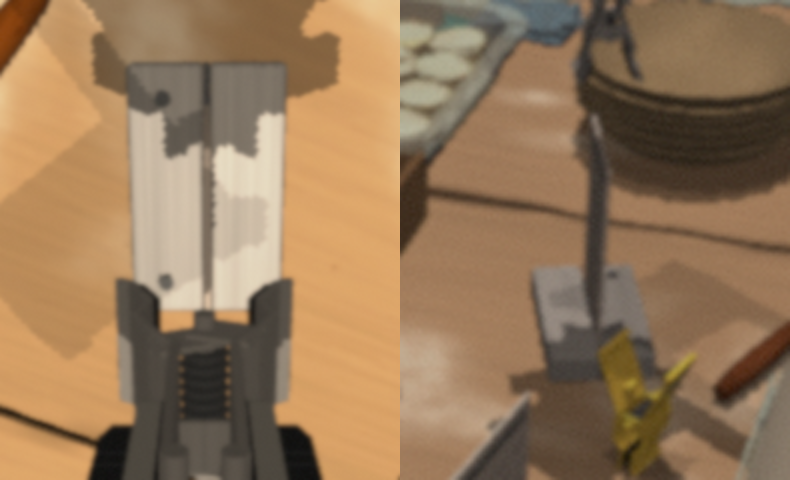

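move_arm:
  rows:
    - [[0.0015,0.0008,0.004,0,0,0],[0.0015,0.0008,0.012,0,0,0],[0.0015,0.0008,0.022,0,0,0],[0.0015,0.0008,0.032,0,0,0],[0.0015,0.0008,0.038,0,0,0],[0.0015,0.0008,0.04,0,0,0],[0.0015,0.0008,0.04,0,0,0],[0.0015,0.0008,0.04,0,0,0]]

```text
time: 9.75
tool_pos: [585.4, -281.3, 240.2]
tcp_rot: [180.0, 0.0, 112.1]
ft_force: [-0.1, 0.6, -0.5]
finger_gap: 14.0
```

Run:
```python
from bench import sensors, viewer
import cv2,numpy as np,pickle
from h import *
s=viewer.snapshot("wrist");q=viewer.snapshot("side"); st=sensors.sense();pickle.dump((s,q,st),open("w8.pkl","wb"))
a=s["color"][100:340,220:420,::-1];b=cv2.resize(q["color"][90:210,330:430,::-1],None,fx=4,fy=4,interpolation=cv2.INTER_CUBIC)
cv2.imwrite("pics/w8.png",np.hstack([cv2.resize(a,(400,480)),b])); print(st["tool_pos"],st["tcp_rot"],st["time"],st["ft_force"],st["finger_gap"])
print(delta(st["tool_pos"],st["tcp_rot"],[585.2,-281.6,203.5],[180,0,112.2]))
```

```text
[ 585.45492753 -281.39265486  240.51315305] [1.79961835e+02 5.13378499e-02 1.12085803e+02] 9.85 [ 0.16166691  0.40910423 -0.08284119] 14.204516294456418
(array([-0.0001, -0.0003,  0.037 ]), array([ 0.04,  0.05, -0.11]))
```

View pics/w8.png

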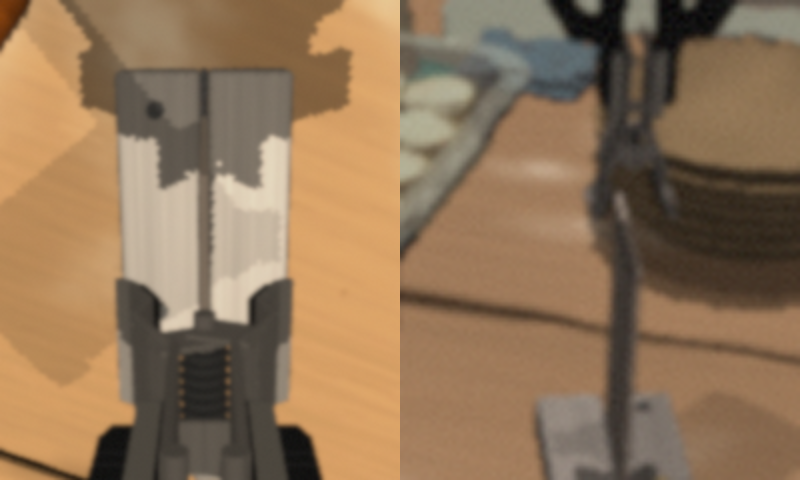

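move_arm:
  rows:
    - [[0,0,0.003,0,0,0],[0,0,0.008,0,0,0],[0,0,0.013,0,0,0],[0,0,0.018,0,0,0],[0,0,0.023,0,0,0],[0,0,0.028,0,0,0],[0,0,0.033,0,0,0],[0,0,0.036,0,0,0],[0,0,0.037,0,0,0],[0,0,0.037,0,0,0],[0,0,0.037,0,0,0],[0,0,0.037,0,0,0]]

```text
time: 11.05
tool_pos: [585.4, -281.3, 203.2]
tcp_rot: [180.0, 0.0, 112.1]
ft_force: [-0.3, -0.4, -1.9]
finger_gap: 14.0
```

Run:
```python
from bench import sensors, viewer
import cv2,numpy as np,pickle
from h import *
s=viewer.snapshot("wrist");q=viewer.snapshot("side"); st=sensors.sense();pickle.dump((s,q,st),open("w9.pkl","wb"))
a=s["color"][100:340,220:420,::-1];b=cv2.resize(q["color"][90:210,330:430,::-1],None,fx=4,fy=4,interpolation=cv2.INTER_CUBIC)
cv2.imwrite("pics/w9.png",np.hstack([cv2.resize(a,(400,480)),b])); print(st["tool_pos"],st["tcp_rot"],st["time"],st["ft_force"],st["finger_gap"])
x=[585.2,-281.6]
n=np.radians(22.2);ax=np.array([np.cos(n),np.sin(n),0]);ay=np.array([-np.sin(n),np.cos(n),0]);p=np.array(x+[0])
g=lambda X:((proj("side",X)-[330,90])*4+[400,0]).round()
print("edge",[g(p+ay*k*44+[0,0,165]) for k in (1,-1)],"pin ends",[g(p+ay*k*18+[0,0,178.5]) for k in (1,-1)],"jaw tips",[g(p+ax*i*16+ay*18+[0,0,143.5]) for i in (1,-1)])
```

```text
[ 585.31089204 -281.25136005  203.07990576] [1.79985166e+02 2.17685865e-02 1.12088534e+02] 11.15 [-0.91791656  0.67465595 -0.69092193] 14.083144135566307
edge [array([637., 265.]), array([616., 189.])] pin ends [array([632., 218.]), array([624., 188.])] jaw tips [array([599., 278.]), array([658., 276.])]
```

View pics/w9.png

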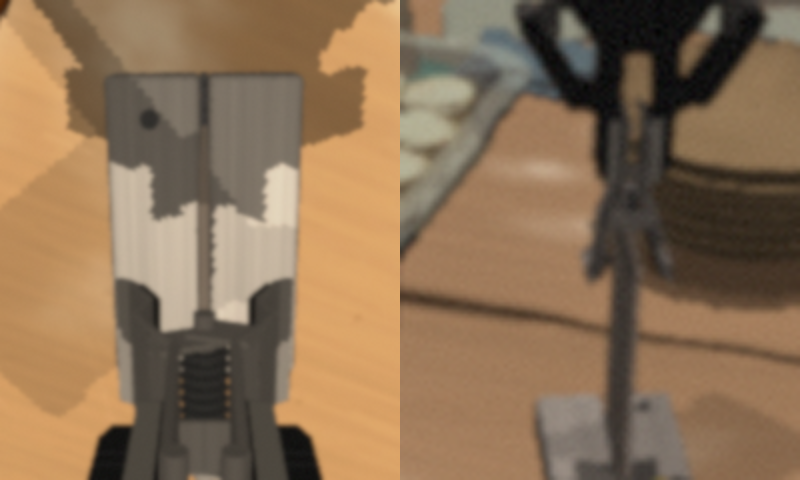

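Run:
```python
import cv2,pickle
s,q,_=pickle.load(open("w9.pkl","rb"))
cv2.imwrite("pics/s9z.png",cv2.resize(q["color"][110:190,360:410,::-1],None,fx=7.4,fy=7.4,interpolation=cv2.INTER_LANCZOS4))
```

```text
(no output)
```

View pics/s9z.png

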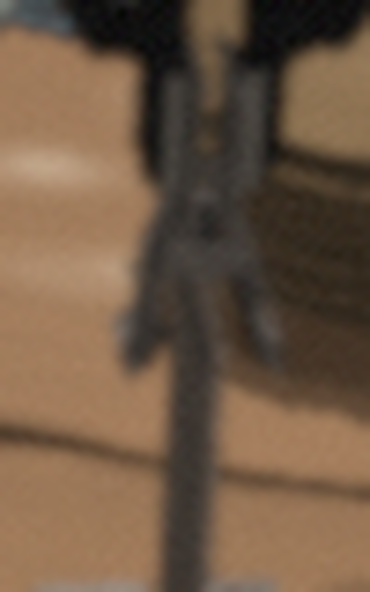

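Run:
```python
from h import *
n=np.radians(22.2);ax=np.array([np.cos(n),np.sin(n),0]);ay=np.array([-np.sin(n),np.cos(n),0]);p=np.array([585.2,-281.6,0])
g=lambda X:((proj("side",X)-[360,110])*7.4).round()
for z in (165,130,100,60): print(z,[g(p+ay*k+[0,0,z]) for k in (44,-44)])
print("tips",[g(p+ax*i+ay*k+[0,0,143.5]) for k in (18,-18) for i in (16,-16)], "pin",g(p+ay*18+[0,0,178.5]), "1.5mm x", g(p+ax*10+[0,0,140])-g(p+[0,0,140]))
```

```text
165 [array([217., 341.]), array([178., 201.])]
130 [array([211., 449.]), array([173., 305.])]
100 [array([205., 539.]), array([168., 392.])]
60 [array([199., 654.]), array([162., 504.])]
tips [array([147., 366.]), array([256., 362.]), array([132., 307.]), array([239., 304.])] pin [208. 256.] 1.5mm x [-34.   1.]
```

Run:
```python
from bench import hand_in,sensors
print(hand_in()); s=sensors.sense(); print(s["tool_pos"],s["finger_gap"],s["ft_force"])
```

```text
the job is handed in; nothing more can be done
None
the job is handed in; nothing more can be done
```

The clip is off the old card and held open, upright, over the middle of the tall card's top edge. I handed in about 11 s into the 40 s limit, with the gripper still squeezing at 35 N.

**Last checks**
- **Opening:** the finger gap read about 14 mm, steady since the squeeze reached its stop. The clip's stated width at the stop is 15 mm.
- **Contact:** the outside force stayed within about 2 N, so nothing was touching the card.
- **Height:** I put the card edge about 13 mm below the pin, roughly 7 mm clear of the coil. This is worked out from the arm's pose, not seen directly. In the side picture the jaw tips matched it to within about 2 mm.
- **Centring:** the wrist and side pictures both show the card between the jaws, centred to about 1 mm. The tool was within 1 mm of the measured middle of the edge.
- **Other things:** no other object looked moved in the pictures, but I took no final overall picture to confirm this.

**Checks that disagreed**
- **Old card:** the clip started about 12 to 15 mm off the middle of its edge, not on the middle as described. I gripped it where it was.
- **Side camera:** it put the tall card's middle about 7 mm from where the wrist and top cameras put it. I used the wrist reading, which agreed with the block.
- **Dark spot:** one in the last side picture sat higher than the pin should be. I took it to be a gap in the clip, since the jaw tips matched.

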